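# Push the bearing sleeve up the ramp and close the keeper

### The job

With the fingertips only, slowly and gently push the brass bearing sleeve up the blue ramp, over the crest, until it drops into the cradle against the stop; do not grip or lift it, and do not let it get away and roll back down. Then push the red pin so that the yellow keeper arm swings all the way across the ramp behind the sleeve, and draw back. Leave the red-capped bottle, the steel cup and the brick where they stand.

Things in the scene. Friction and masses are not known exactly. Their poses are not given: they have to be found in the camera images.
- ramp: Fixed blue ramp fixture, 290 mm long (x axis, points uphill), 124 mm wide (y), z up, origin at the centre of its underside on the bench. Running surface 100 mm wide (y -50 to 50) between rails 10 mm thick standing 14 mm above it. Flat foot x -145 to -75 mm, slope to the crest, cradle, then a stop block: face at x = 106 mm, top at z = 62 mm. Keeper post (radius 11 mm) at x 56, y -71 mm.
- slope_foot (a point): Start of the slope on the running surface, mid-width: x = -75, z = 8 mm in the ramp's frame. The flat foot before it is also 8 mm above the bench. The slope rises at 8 degrees. (Obstacle for the arm: a fixed desk lamp hangs over the right side of the bench, its shade near x 0.52, y -0.37 m in the world, from about 0.4 m up; draw the arm in before swinging past it.)
- crest (a point): Top of the slope on the running surface, mid-width: x = 70, z = 28.4 mm in the ramp's frame. Behind it the cradle falls 20 degrees to the stop.
- seat (a point): Where the sleeve's centre lies when it is seated in the cradle and against the stop: at x = 86, y = 0, z = 43.8 mm in the ramp's frame (4.6 mm lower than when it passes the crest).
- sleeve: Brass bearing sleeve, cylinder 40 mm in diameter, 94 mm long, about 0.32 kg, slippery (friction about 0.35), dark round marks on its ends. Origin at its centre, y along its axis; x and z turn as it rolls. Starts on the flat foot of the ramp, 17 to 47 mm downhill of slope_foot, lying across the ramp. It rolls freely and runs back if let go on the slope.
- keeper (a joint): Angle (rad) of the yellow keeper arm about an upright pivot at x 56, y -71 mm of the ramp's frame; arm 90 mm long, 9 mm wide, 44 to 55 mm above the bench. 0: points straight downhill beside the rail; negative: farther outward; 1.571 (end stop): straight across the ramp, 5 mm behind the seated sleeve. Grows clockwise seen from above. Starts at -0.45 to -0.05. Light (0.5 N at the pin), stays put.
- keeper_pin (a point): Middle of the upright red pin on the keeper arm, 80 mm from the pivot, 12 mm in diameter, its free part from 55 to 87 mm above the bench; this point is 72 mm above the bench.
- flux_bottle: Square translucent bottle with a red cap, 55x55x104 mm, origin at the centre of its underside; a bystander.
- bezel_cup: Round turned steel cup, 56 mm wide, 18 mm high, origin at the centre of its underside; a bystander.
- brick: Broken piece of charcoal fire brick, 100x39x25 mm, long side along its x, origin at the centre of its underside; a bystander.
There are look-alikes about, which are no part of the job. Several things have the shape of the sleeve; the one meant has the colours described above.

How it is judged:
On the way, in this order (a step that is already met when the one before it is completed fails the run):
1. the sleeve lies in the cradle against the stop, at rest (x of sleeve in the frame of ramp above 0.08 m and z of sleeve in the frame of ramp below 0.0465 m and linear speed of sleeve below 0.03 m/s), for 0.3 s.
2. the keeper is swung across behind it (value of joint keeper above 1.4 rad), for 0.2 s.
At the end, for the whole second after the job is handed in: The sleeve rests in the cradle (centre within 6 mm of the seat, square to the ramp within 0.08 rad, slower than 20 mm/s) and the keeper stands at more than 1.4 of its 1.57 rad (distance between sleeve and seat below 0.006 m and angle between the y axis of sleeve and the y axis of ramp, either way round below 0.08 rad and linear speed of sleeve below 0.02 m/s and value of joint keeper above 1.4 rad); the robot touches nothing.
It fails at once if the sleeve is lifted off the ramp by more than about 10 mm (z of sleeve in the frame of ramp above 0.06 m or (z of sleeve in the frame of ramp above 0.04 m and x of sleeve in the frame of ramp below -0.07 m) or (z of sleeve in the frame of ramp above 0.05 m and x of sleeve in the frame of ramp below 0 m)).
It fails at once if the sleeve is gripped or rammed: pressed by the fingers with more than 30 N (contact force between the fingers and sleeve above 30 N).
It fails at once if the sleeve rolls back off the foot of the ramp (x of sleeve in the frame of ramp below -0.15 m).
It fails at once if the sleeve runs free on the slope faster than 0.25 m/s, or is driven faster than 0.5 m/s ((x of sleeve in the frame of ramp between -0.075 and 0.06 m and contact force between the fingers and sleeve below 0.01 N and linear speed of sleeve above 0.25 m/s) or linear speed of sleeve above 0.5 m/s).
It fails at once if a bystander is moved more than 20 mm or tipped (distance of any of flux_bottle, bezel_cup, brick from where it was at the start of the episode above 0.02 m or angle between flux_bottle's own z axis and vertical above 0.4 rad).
It also fails if it takes over 58 s, if anything falls off the work surface, if the arm or the gripper's body presses on something with over 40 N, if the wrist force passes 120 N, or if a joint passes its speed limit or range.

### The arm

A 6-joint arm with a two-finger parallel gripper is mounted at the origin on a cart in front of the work surface, level with it; the furniture and walls round the work are solid. World frame = base frame: x ahead of the robot, y to its left, z up, the work surface at z = 0. Lengths are in m, angles in rad, forces in N, time in s.
With the tool pointing down it reaches from about 0.3 to 0.95 m from the base axis. Payload 3.1 kg.
Tool frame: the origin (TCP) lies midway between the tips of the shut fingers; the grasp point (between the pads) lies env.grip_point_offset behind it (env.grip_point_offset is the distance from the TCP to the grasp point, in m); z points along the fingers, y is the direction in which the jaws open and shut (so a half turn about z gives the same grasp; the last joint's range is limited). The gripper opens to 85 mm and grips with 20 to 120 N. Pads are 22 mm wide; open, the fingers measure 114 mm over their backs; the gripper's body (76 mm by 85 mm) begins 54 mm behind the grasp point. The pads swing forward as they close: fully open they stand 13 mm farther back than shut.
Start: joints at [1.052, 0.308, 1.634, -0, 1.2, -0.07], TCP at [0.271, 0.563, 0.231] pointing down, gripper open.
Joint ranges: [-3.06, 3.06], [-0.79, 1.96], [0.05, 2.63], [-1.19, 4.34], [0.05, 2.64], [-2.94, 2.94]. Speed limits (rad/s): [2.79, 2.79, 3.14, 3.14, 3.14, 3.14].

### API

Orientations are given as [roll, pitch, yaw] about the fixed x, y, z axes, in that order (R = Rz(yaw) Ry(pitch) Rx(roll)).
In Python, from bench import env, inverse_kinematics, optics, telemetry gives the robot as it stands. Calls block until the motion is done:
- env.move_to(position, orientation): joint-space move of the TCP to a pose.
- env.move_l(position, attitude=None, vel=0.15, contact_N=None): straight line of the TCP; attitude=None keeps the orientation; vel is the mean speed in m/s. With contact_N (N) it stops when the force on the tool has changed by that much, and returns True; else False.
- env.move_joints(angles): joint-space move.
- env.release() and env.grasp(strength=None): open the fingers fully, or close them until they stop; strength is the grip in N (None keeps the last).
- env.pause(seconds).
- inverse_kinematics(position, orientation): joint angles nearest the present ones, or None.
- optics.camera(name): name is "side" or "top"; returns the picture (480x640x3 uint8, blue, green, red); there is no depth.
- optics.camera_info(name): a dict with "vertical_fov" (degrees; the focal length in pixels is half the picture's height over the tangent of half this angle, whatever the lens; pixels are square), "cx", "cy" (the principal point, pixels), "extrinsics" (4x4, takes a point from world to camera coordinates). Camera axes: x right, y up, looking along -z (the intrinsics and any distortion apply to the point x, -y, -z); pixel columns grow to the right and rows downward; lengths in m; the calibration is good to about 2 mm. A picture is of the moment at which its call begins. camera_info takes no time and is no camera call.
A pose or a line that the arm cannot do raises env.Unreachable and nothing moves.
- env.job_done(): hands the job in, once; it reports no verdict.
Readings, each from a call of its own:
- telemetry.current_time(): time.
- telemetry.current_qpos(): joint angles.
- telemetry.current_joint_vel(): joint speeds.
- telemetry.current_tau(): joint torques, N m.
- telemetry.current_ee_pos(): TCP position.
- telemetry.current_orientation(): TCP orientation.
- telemetry.current_wrist_force(): force on the tool from outside, world axes, zero at the start.
- telemetry.current_moment(): the same for the moment, N m.
- telemetry.current_gripper_width(): finger opening in m.
Only numpy, scipy, OpenCV 4.12 (cv2) and the standard library are available. Lean on these libraries where they do the work, as an engineer would, in place of code of your own. Each camera call takes 0.05 s, during which the arm holds its last target.

## Working session

There is one attempt and no reset: what is moved stays moved. The work goes in short steps, each a Python script; the robot and the scene stay as the last script left them, time stands still between calls to the robot, and variables do not carry over. Pictures are saved under pics/ and viewed, and the job is handed in when it is done.

```bash
ls; mkdir -p pics; python3 - <<'E'
from bench import env, optics, telemetry
import cv2
for n in("side","top"):
    cv2.imwrite(f"pics/{n}0.png",optics.camera(n)); print(n,optics.camera_info(n))
print(telemetry.current_time(),telemetry.current_orientation(),env.grip_point_offset,telemetry.current_gripper_width())
E
```

```text
pics
side {'vertical_fov': 56.185859968402944, 'cx': 326.15919855742965, 'cy': 238.26785980324, 'extrinsics': array([[ 0.86388718, -0.50341735, -0.0164291 , -0.47467149],
       [ 0.20329635,  0.31865175,  0.92581405, -0.18758068],
       [-0.46083569, -0.80313886,  0.37762207, -0.59583316],
       [ 0.        ,  0.        ,  0.        ,  1.        ]])}
top {'vertical_fov': 56.844297887631896, 'cx': 318.09358709706123, 'cy': 248.32360350176964, 'extrinsics': array([[-0.01916077, -0.99943724,  0.02753318,  0.01481135],
       [ 0.99465222, -0.01625926,  0.1019931 , -0.57537571],
       [-0.10148803,  0.0293402 ,  0.99440401, -0.86059238],
       [ 0.        ,  0.        ,  0.        ,  1.        ]])}
0.1 [-3.13945291e+00 -1.40241388e-04  2.69280860e+00] 0.0187 0.08513508552863756
```

View pics/side0.png

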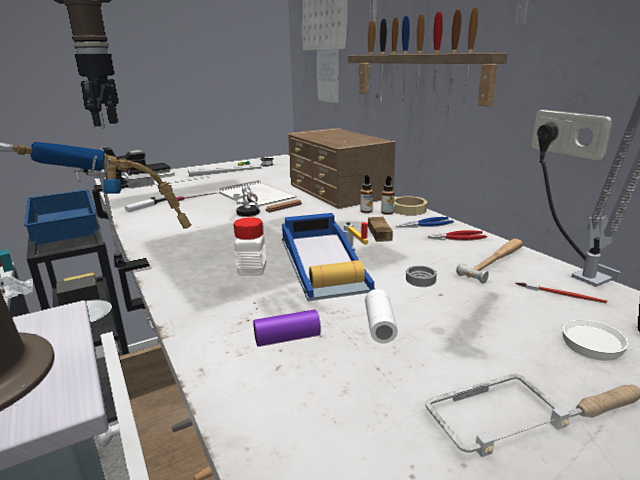

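View pics/top0.png

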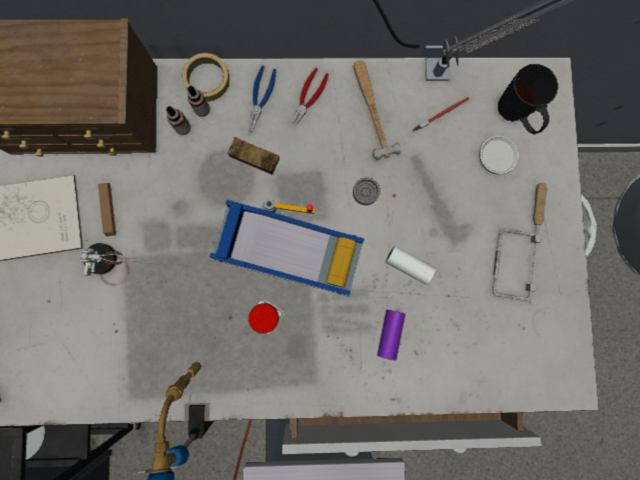

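The cylinders that could be confused are brass at top (341,262) on the ramp foot, purple (391,334) and white (411,265). Brass on the ramp matches the description. I'll check it in a close crop.

```bash
python3 - <<'E'
import cv2
t=cv2.imread("pics/top0.png");cv2.imwrite("pics/topc.png",cv2.resize(t[185:310,200:380],None,fx=4.4,fy=4.4,interpolation=cv2.INTER_CUBIC))
t=cv2.imread("pics/side0.png");cv2.imwrite("pics/sidec.png",cv2.resize(t[200:310,230:400],None,fx=4.6,fy=4.6,interpolation=cv2.INTER_CUBIC))
E
```

```text
(no output)
```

View pics/topc.png

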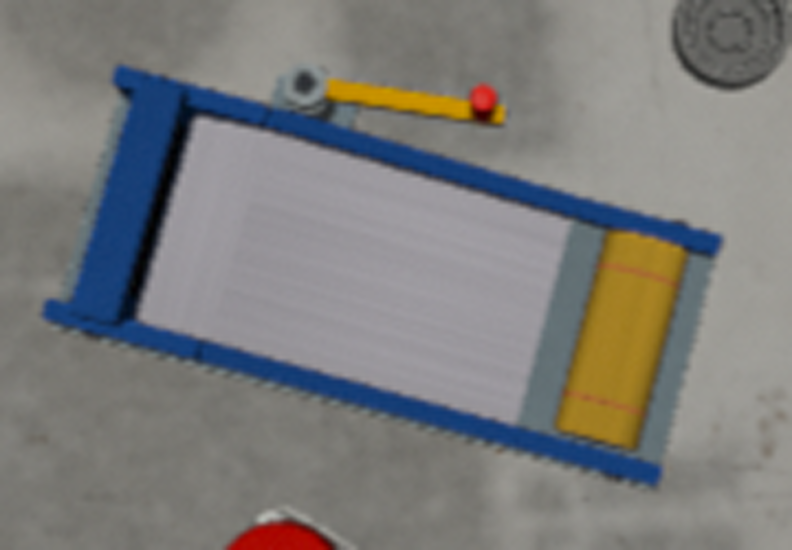

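View pics/sidec.png

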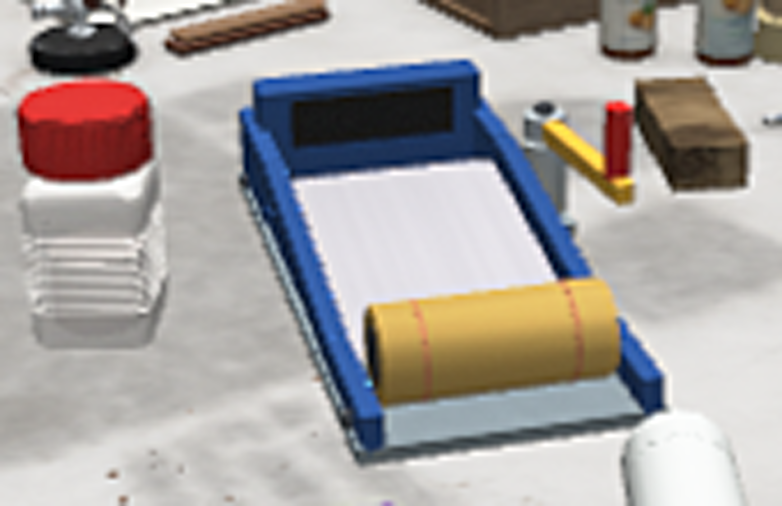

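The crop shows brass on the foot with red seam lines and dark ends, so it is the right one. Next I'll fit the ramp pose from its known corners in both views.

```bash
cat > geo.py <<'E'
import numpy as np,cv2
from bench import optics
from scipy.optimize import least_squares
def proj(name,P,k1=0,info={}):
    if name not in info: info[name]=optics.camera_info(name)
    i=info[name];E=i["extrinsics"];f=240/np.tan(np.radians(i["vertical_fov"]/2))
    c=np.atleast_2d(P)@E[:3,:3].T+E[:3,3]
    x=c[:,0]/-c[:,2];y=-c[:,1]/-c[:,2];r=1+k1*(x*x+y*y)
    return np.c_[f*x*r+i["cx"],f*y*r+i["cy"]]
def back(name,uv,z,k1=0):
    return least_squares(lambda q:(proj(name,[q[0],q[1],z],k1)[0]-uv),[0.5,0]).x
def R2(p):
    c,s=np.cos(p[2]),np.sin(p[2]);return np.array([[c,-s],[s,c]])
def toworld(p,L):
    L=np.atleast_2d(L)/1000.;return np.c_[L[:,:2]@R2(p).T+p[:2],L[:,2]]
def tolocal(p,W):
    W=np.atleast_2d(W);return 1000*np.c_[(W[:,:2]-p[:2])@R2(p),W[:,2]]
E
python3 - <<'E'
from geo import *
T=[(-145,-62,22,721,238),(-145,62,22,658,485),(-75,-50,8,575,222),(-75,50,8,520,425),(106,-50,62,187,93),(106,50,62,122,320),(56,-71,58,305,82)]
S=[(-145,62,22,360,403),(-145,-62,22,663,373),(-145,-62,0,663,410),(-145,62,0,360,460),]
T=np.array(T,float);S=np.array(S,float)
tu=(T[:,3:]+.5)/4.4-.5+[200,185]; su=(S[:,3:]+.5)/4.6-.5+[230,200]
def res(q,sep=False):
    p=q[:3]
    a=proj("top",toworld(p,T[:,:3]),q[3])-tu;b=proj("side",toworld(p,S[:,:3]),q[4])-su
    return (a,b) if sep else np.r_[a.ravel(),b.ravel()]
for free in(0,1):
    s=least_squares((lambda q:res(q)) if free else (lambda q:res(np.r_[q,0,0])),[0.55,0.05,1.4]+[0,0]*free,x_scale=[.01,.01,.1]+[.1,.1]*free)
    q=s.x if free else np.r_[s.x,0,0]
    print(q,s.cost);a,b=res(q,True);print(a.round(1).tolist(),b.round(1).tolist())
s=least_squares(lambda q:(proj("top",toworld(q,T[:,:3]))-tu).ravel(),[0.55,0.05,1.4]);p=s.x
print(p,s.cost)
def t(u,v):return np.array([(u+.5)/4.4-.5+200,(v+.5)/4.4-.5+185])
for nm,uv,z in[("pin top",t(485,93),.087),("sleeve c ",t(622,340),.04),("post",t(305,82),.058)]:
    w=back("top",uv,z);print(nm,w,tolocal(p,[*w,z]))
pin=tolocal(p,[*back("top",t(485,93),.087),.087])[0];print(proj("side",toworld(p,[[pin[0],pin[1],87],[pin[0],pin[1],55]])), "measured",(618/4.6+230,103/4.6+200),(618/4.6+230,176/4.6+200))
E
```

```text
[0.57880364 0.06635982 1.28860358 0.         0.        ] 19.93713500712478
[[0.9, -1.7], [-0.2, 1.3], [-1.0, -0.5], [-1.2, 0.2], [-1.4, 0.7], [-1.1, -1.3], [-0.2, 0.1]] [[-1.3, 2.6], [1.9, -0.1], [1.5, 2.8], [-0.9, 1.5]]
[ 0.5786803   0.06541253  1.2891215  -0.17413021 -1.73153735] 8.105259565960521
[[1.2, -1.7], [0.2, 1.2], [-0.6, -0.5], [-0.7, 0.2], [-0.4, 1.1], [0.1, -1.3], [0.4, 0.3]] [[-0.6, 1.5], [0.3, -1.5], [-0.4, 0.6], [0.0, -0.5]]
[0.57844516 0.06512674 1.28843981] 5.5327415114235245
pin top [0.650913   0.02036983] [[-22.79364714 -82.06837338  87.        ]]
sleeve c  [ 0.54673508 -0.03986541] [[-109.669675      1.20153707   40.        ]]
post [0.66277663 0.09990788] [[ 56.90025609 -71.30136267  58.        ]]
[[364.99977755 222.01564126]
 [364.73842103 237.1792616 ]] measured (364.3478260869565, 222.3913043478261) (364.3478260869565, 238.2608695652174)
```

```bash
python3 - <<'E'
from geo import *
from bench import inverse_kinematics as ik
T=np.array([(-145,-60,22,721,238),(-145,60,22,658,485),(-75,-50,8,575,222),(-75,50,8,520,425),(106,-50,62,187,93),(106,50,62,122,320),(56,-71,58,305,82)],float)
tu=(T[:,3:]+.5)/4.4-.5+[200,185]
S=np.array([(-145,60,22,360,403),(-145,-60,22,663,373),(-145,-62,0,663,410),(-145,62,0,360,460)],float); su=(S[:,3:]+.5)/4.6-.5+[230,200]
s=least_squares(lambda q:(proj("top",toworld(q,T[:,:3]))-tu).ravel(),[0.55,0.05,1.4]);p=s.x
print(p,s.cost,s.fun.round(1)); print((proj("side",toworld(p,S[:,:3]))-su).round(1).tolist())
np.save("ramp.npy",p)
for nm,uv,z in[("pin",(485,93),.087),("sleeve",(622,340),.04)]:
    uv=(np.array(uv)+.5)/4.4-.5+[200,185]; print(nm,tolocal(p,[*back("top",uv,z),z]).round(1))
for nm,uv,z in[("bottle",(264,318),.104),("cup",(366,190),.018),("brick",(254,154),.025),("white end",(389,255),.02)]:
    print(nm,tolocal(p,[*back("top",uv,z),z]).round(0))
for x,z,y,yy in[(-165,150,0,p[2]),(-165,16,0,p[2]),(47,35,0,p[2]),(-23,65,-110,p[2]+1.71),(-23,65,-110,p[2]+1.71-np.pi)]:
    print(x,z,toworld(p,[x,y,z])[0].round(3),ik(toworld(p,[x,y,z])[0],[np.pi,0,yy]))
E
```

```text
[0.57843235 0.0651318  1.2883088 ] 3.3133704041293823 [ 1.2 -0.6  0.6  0.6 -0.4 -0.4 -0.6  0.4 -0.7  0.9 -0.5 -1.2  0.4  0.3]
[[-0.1, 2.8], [1.0, 0.3], [1.8, 3.2], [-0.8, 1.9]]
pin [[-22.8 -82.1  87. ]]
sleeve [[-109.7    1.2   40. ]]
bottle [[  2. 141. 104.]]
cup [[-123. -158.   18.]]
brick [[ 119. -168.   25.]]
white end [[-202.  -40.   20.]]
-165 150 [ 0.532 -0.093  0.15 ] [-2.54081475e-01  2.41739112e-01  1.89920104e+00 -4.44089210e-16
  1.00065250e+00  2.84060532e-02]
-165 16 [ 0.532 -0.093  0.016] [-2.54081475e-01  4.54596068e-01  1.94878228e+00 -4.44089210e-16
  7.38214308e-01  2.84060532e-02]
47 35 [0.592 0.11  0.035] [ 1.11941272e-01  5.12247294e-01  1.79887353e+00 -4.44089210e-16
  8.30471834e-01  3.94428800e-01]
-23 65 [0.678 0.012 0.065] [-0.04595603  0.58757377  1.59708308  0.          0.95693581 -1.47346851]
-23 65 [0.678 0.012 0.065] [-4.59560346e-02  5.87573766e-01  1.59708308e+00 -4.44089210e-16
  9.56935806e-01  1.66812415e+00]
```

```bash
python3 - <<'E'
from geo import *
from bench import env,telemetry as t
p=np.load("ramp.npy");W=lambda x,y,z:toworld(p,[x,y,z])[0]
o=[np.pi,0,p[2]]
env.grasp(20)
env.move_to([*W(-168,0,0)[:2],0.23],o)
env.move_l(W(-168,0,60),vel=0.15)
env.move_l(W(-168,0,17),vel=0.06,contact_N=4)
print(t.current_time(),t.current_ee_pos(),tolocal(p,t.current_ee_pos()),t.current_orientation(),t.current_wrist_force(),t.current_gripper_width())
for n in("side","top"):cv2.imwrite(f"pics/{n}1.png",optics.camera(n))
a=cv2.imread("pics/top1.png")[185:310,220:400];b=cv2.imread("pics/side1.png")[180:320,230:410]
f=lambda q:cv2.resize(q,(580,int(580*q.shape[0]/q.shape[1])),interpolation=cv2.INTER_CUBIC)
cv2.imwrite("pics/t1c.png",f(a));cv2.imwrite("pics/s1c.png",f(b))
E
```

```text
5.5333 [ 0.53187088 -0.09626224  0.01706547] [[-167.97598433   -0.27184575   17.06547414]] [ 3.14125513e+00 -4.42294772e-05  1.28829041e+00] [0.30174972 0.7404983  0.35114122] 0.00011743894327631594
```

View pics/t1c.png

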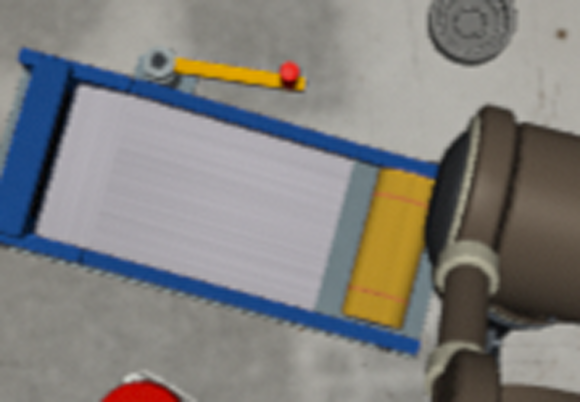

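View pics/s1c.png

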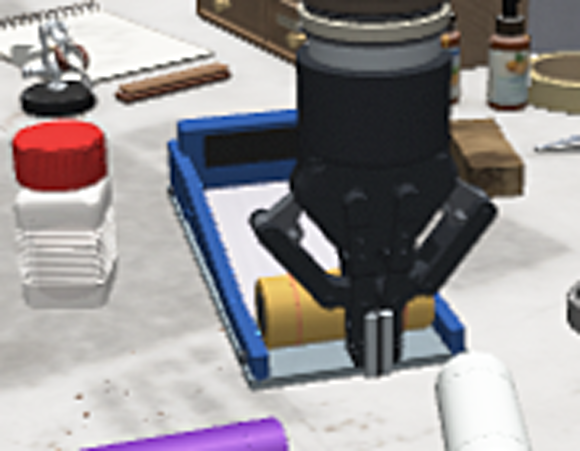

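The finger stands behind the sleeve and centred on it, clear of the white cylinder. I'll check the tip projection, then push.

```bash
cat > v.py <<'E'
from geo import *
def views(k):
    o=[]
    for n,c in(("top",(185,310,200,380)),("side",(180,310,230,400))):
        q=optics.camera(n);cv2.imwrite(f"pics/{n}{k}.png",q);q=q[c[0]:c[1],c[2]:c[3]]
        o.append(cv2.resize(q,(400,int(400*q.shape[0]/q.shape[1])),interpolation=cv2.INTER_CUBIC))
    h=max(i.shape[0] for i in o);o=[cv2.copyMakeBorder(i,0,h-i.shape[0],0,0,0) for i in o]
    cv2.imwrite(f"pics/c{k}.png",np.hstack(o))
E
python3 - <<'E'
from v import *
from bench import env,telemetry as t
p=np.load("ramp.npy");W=lambda x,y,z:toworld(p,[x,y,z])[0]
print("tip",proj("side",W(-168,0,17)),"seen ~(347,296)")
print(env.move_l(W(-91,0,17),vel=0.03,contact_N=12),t.current_wrist_force())
print(env.move_l(W(-50,0,17+4),vel=0.03,contact_N=12),t.current_wrist_force(),t.current_time(),tolocal(p,t.current_ee_pos()))
views(2)
E
```

```text
tip [[345.59441115 294.34217228]] seen ~(347,296)
False [-0.41329176 -1.28878432  0.94196549]
False [ 0.25219578 -0.98709481  0.49872859] 9.875 [[-4.99775058e+01  2.80670141e-02  2.09252554e+01]]
```

View pics/c2.png

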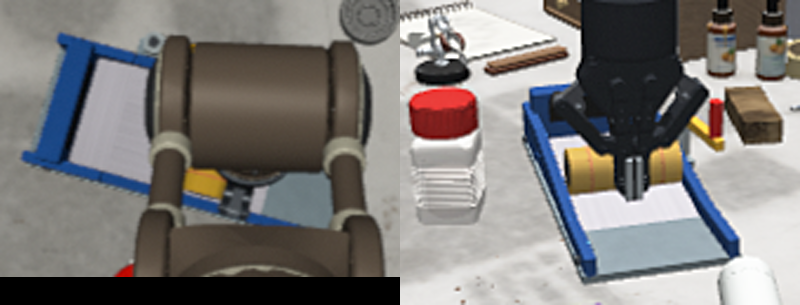

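The sleeve is climbing square and touching the fingertips. Continuing slowly over the crest.

```bash
python3 - <<'E'
from v import *
from bench import env,telemetry as t
p=np.load("ramp.npy");W=lambda x,y,z:toworld(p,[x,y,z])[0]
print(env.move_l(W(27,0,21+77*.1405),vel=0.03,contact_N=12),t.current_wrist_force())
for x in(40,43,45):
    print(x,env.move_l(W(x,0,21+(x+50)*.1405),vel=0.015,contact_N=6),t.current_wrist_force())
env.pause(.3);views(3)
print(t.current_time(),tolocal(p,t.current_ee_pos()))
E
```

```text
False [-1.03557301 -2.52467258  1.22871881]
40 False [0.80804779 0.02818363 0.24148794]
43 False [ 0.31984093 -0.50939559  0.18452037]
45 False [ 0.04092846  0.23458356 -0.53133188]
14.775 [[4.49321754e+01 1.26076170e-02 3.43184233e+01]]
```

View pics/c3.png

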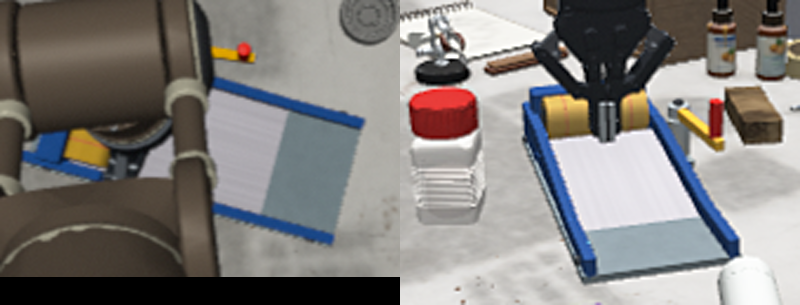

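```bash
python3 - <<'E'
from geo import *
p=np.load("ramp.npy")
q=cv2.imread("pics/side3.png")
for L,c in(([86,0,43.8],(0,255,0)),([74,0,48.3],(0,0,255))):
  for y in(-47,47):
    a=np.linspace(0,2*np.pi,40);P=np.c_[L[0]+20*np.cos(a),0*a+y,L[2]+20*np.sin(a)]
    s=proj("side",toworld(p,P))
    q2=cv2.resize(q[200:260,280:350],None,fx=8,fy=8,interpolation=cv2.INTER_CUBIC) if 'q2' not in globals() else q2
    cv2.polylines(q2,[np.int32(((s-[280,200])*8))],True,c,1)
cv2.imwrite("pics/chk3.png",q2)
E
```

```text
(no output)
```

View pics/chk3.png

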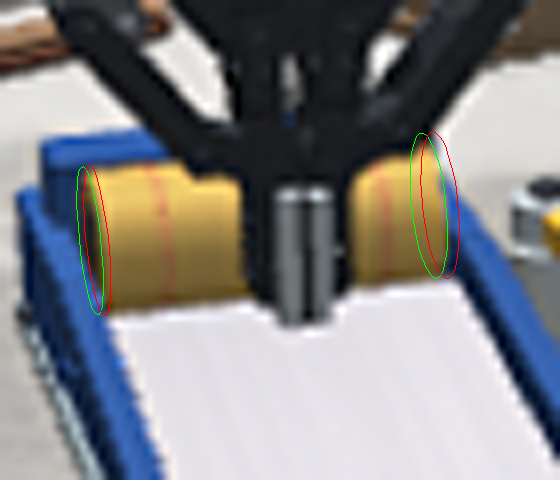

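```bash
python3 - <<'E'
from v import *
from bench import env,telemetry as t
p=np.load("ramp.npy");W=lambda x,y,z:toworld(p,[x,y,z])[0]
env.move_l(W(33,0,34.3),vel=0.02)
env.pause(.3);print(t.current_wrist_force(),t.current_time())
q=optics.camera("side");cv2.imwrite("pics/side4.png",q)
cv2.imwrite("pics/chk4.png",cv2.resize(q[200:260,280:350],None,fx=8,fy=8,interpolation=cv2.INTER_CUBIC))
E
```

```text
[1.03372233 0.74402351 0.32985569] 15.825
```

View pics/chk4.png

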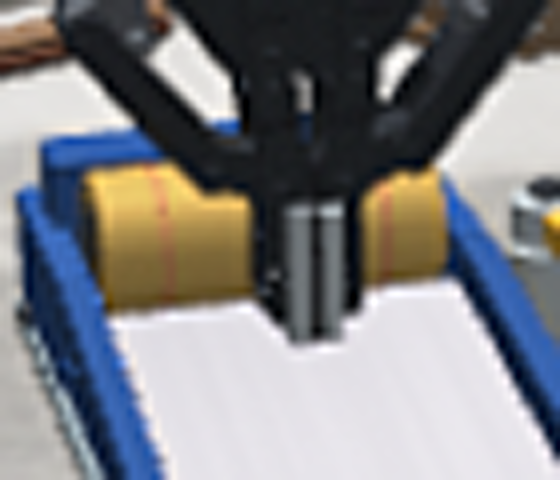

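The sleeve stayed in the cradle while the finger drew back 12 mm, so it is seated. Now the keeper.

```bash
cat > keep.py <<'E'
from v import *
from bench import env,telemetry as t,inverse_kinematics as ik
p=np.load("ramp.npy");W=lambda x,y,z:toworld(p,[x,y,z])[0]
def pose(th,d,z=63):
    T=np.array([np.sin(th),np.cos(th)]);c=np.array([56-80*np.cos(th),-71+80*np.sin(th)])-d*T
    return W(*c,z),[np.pi,0,p[2]+np.pi/2-th]
E
python3 - <<'E'
from keep import *
env.move_l(W(0,0,45),vel=0.05)
env.move_l(W(-20,0,170),vel=0.15)
P,o=pose(-.14,35,170);env.move_to(P,o)
P,o=pose(-.14,35);env.move_l(P,o,vel=0.1,contact_N=5)
print(t.current_time(),tolocal(p,t.current_ee_pos()),t.current_wrist_force())
views(5)
E
```

```text
20.475 [[ -18.10720692 -117.71254605   64.06340845]] [-0.12680512  0.63754383  0.45950192]
```

View pics/c5.png

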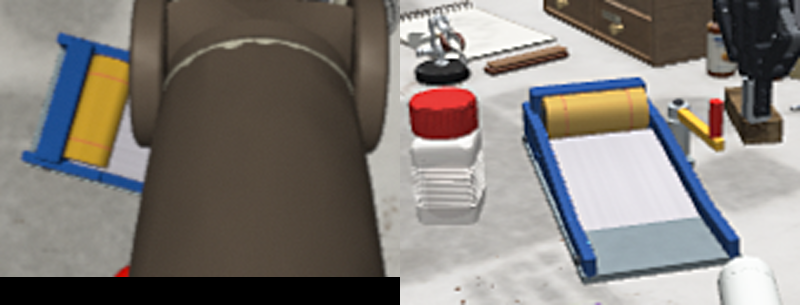

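The sleeve is seated against the stop, and the finger stands outside the pin at about px (380,225) in the side view. Sweeping the keeper across.

```bash
python3 - <<'E'
from keep import *
P,o=pose(-.14,17);print(env.move_l(P,o,vel=0.04,contact_N=8))
for th in np.arange(0.03,1.5,.17):
    P,o=pose(th,17); r=env.move_l(P,o,vel=0.05,contact_N=8)
    if r: print("contact",th,t.current_wrist_force());break
print(t.current_time(),th,tolocal(p,t.current_ee_pos()),t.current_wrist_force())
views(6)
E
```

```text
False
25.0 1.3900000000000001 [[24.68953295  4.43967297 62.99680307]] [0.5238323  0.86133849 1.08435477]
```

View pics/c6.png

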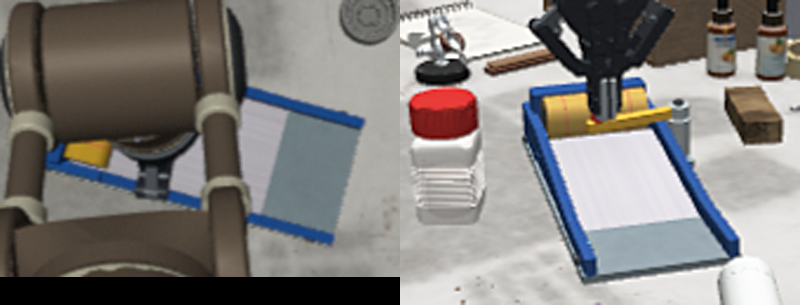

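```bash
python3 - <<'E'
from keep import *
for th,d in((1.5,17),(1.571,17),(1.571,14)):
    P,o=pose(th,d); r=env.move_l(P,o,vel=0.02,contact_N=5); print(th,d,r,t.current_wrist_force(),tolocal(p,t.current_ee_pos()))
    if r:break
x,y,z=tolocal(p,t.current_ee_pos())[0]
env.move_l(W(x-30,y,z),vel=0.05)
env.move_l(W(x-60,y,z+120),vel=0.15)
env.move_to([*W(-170,40,0)[:2],0.25],[np.pi,0,p[2]])
print(t.current_time())
views(7)
E
```

```text
1.5 17 False [ 0.11019911 -0.70993878 -0.26965459] [[33.3381546   7.57522768 62.9810233 ]]
1.571 17 False [ 0.36476152 -0.00514441  0.67489643] [[39.0310441   8.97516516 62.98180947]]
1.571 14 True [ 0.46716371 -1.49583406 -0.12840983] [[40.48917735  9.47024591 62.47197145]]
28.8
```

View pics/c7.png

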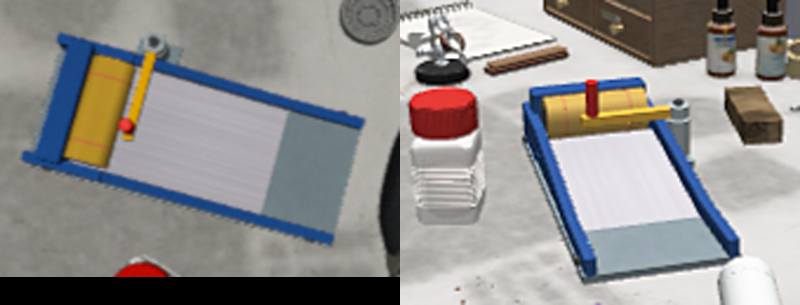

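View pics/top7.png

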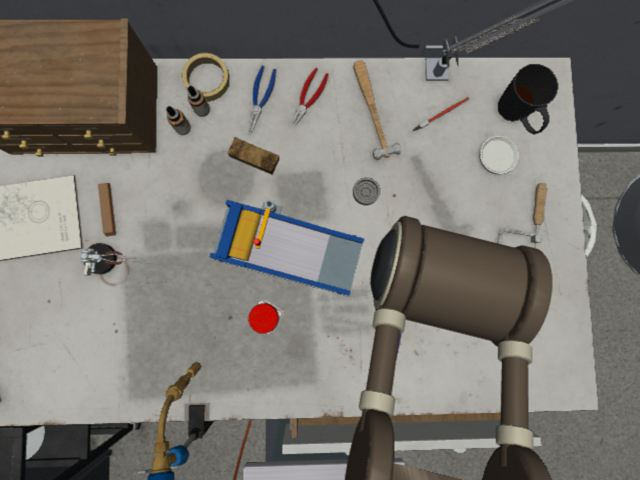

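```bash
python3 - <<'E'
from geo import *
p=np.load("ramp.npy");q=cv2.imread("pics/top7.png")
z=lambda u,v:(np.array([u,v])*.45+[200,185])
l=tolocal(p,[*back("top",z(126.5,124.5),.087),.087])[0];print("pin",l,"theta",np.arctan2(l[1]+71,56-l[0]))
hsv=cv2.cvtColor(q,cv2.COLOR_BGR2HSV)
print("seat proj",proj("top",toworld(p,[[86,0,43.8],[86,47,63.8],[86,-47,63.8]])), "pin@1.571",proj("top",toworld(p,[56,9,87])))
cv2.imwrite("pics/z7.png",cv2.resize(q[190:270,205:295],None,fx=7,fy=7,interpolation=cv2.INTER_CUBIC))
E
```

```text
pin [55.11087615  8.89550763 87.        ] theta 1.5596682023559556
seat proj [[245.43933034 235.1936154 ]
 [237.21246654 257.30592602]
 [250.77510203 210.62254483]] pin@1.571 [[256.45112439 240.95418829]]
```

View pics/z7.png

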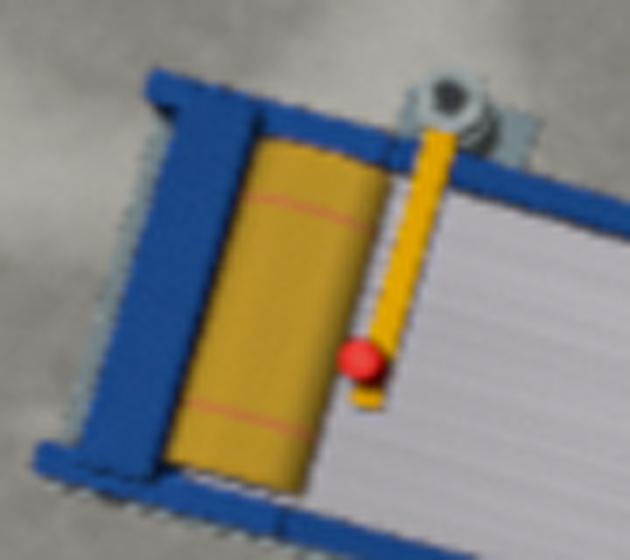

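```bash
python3 - <<'E'
from bench import env,telemetry as t
print(t.current_time(),t.current_wrist_force());env.job_done()
E
```

```text
28.9 [ 0.89984297 -0.48527391 -0.58272363]
the job is handed in; nothing more can be done
```

I pushed the brass sleeve slowly up the ramp with the closed fingertips and over the crest into the cradle. I then pushed the red pin so the keeper swung to its end stop, drew the arm back and handed in at 28.9 s. The hand-in gives no verdict, so the result rests on these last checks:

- **Sleeve:** its centre is within about 2 mm (1 px) of the seat's projected position in the top view. It lies against the stop, looks square to the ramp, and did not move when the finger drew back 12 mm.
- **Keeper:** the pin measures at an angle of about 1.56 rad, and the final push ended in contact at the stop.
- **Forces:** wrist force read at most about 3 N between pushing moves, and the final keeper move stopped at its 5 N limit.
- **Bystanders:** the bottle, cup and brick look unmoved in the last top picture. I judged this by eye and did not measure it.
- **One disagreement:** the ramp pose fitted from the top view missed the side view's foot corners by 2–3 px (about 5 mm). The pin and fingertip positions agreed to about 2–3 px, and the offset did not affect the work.

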